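Fit the drive pulley to the flat of the bottle turntable's shaft and hold it down

ROBOT

A 6-joint arm with a two-finger parallel gripper is mounted at the origin on the work surface. World frame = base frame: x ahead of the robot, y to its left, z up, the work surface at z = 0. Lengths are in m, angles in rad, forces in N, time in s.
With the tool pointing down it reaches from about 0.25 to 0.725 m from the base axis. Payload 4 kg.
Tool frame: the origin (TCP) lies at the very end of the fingers, on their centre line; the grasp point (between the pads) lies 19 mm behind it; z points along the fingers, y is the direction in which the jaws open and shut (so a half turn about z gives the same grasp; the last joint's range is limited). The gripper opens to 85 mm and grips with 20 to 120 N. Pads are 22 mm wide; open, the fingers measure 114 mm over their backs; the gripper's body (76 mm by 85 mm) begins 54 mm behind the grasp point. The pads swing forward as they close: fully open they stand 13 mm farther back than shut.
Start: joints at [-1.165, 0.241, 0.005, 1.335, 0, 1.571], TCP at [0.197, -0.459, 0.231] pointing down, gripper open.
Joint ranges: [-2.72, 2.72], [-1.05, 1.87], [-1.09, 1.28], [-1.99, 2.15], [-1.42, 1.44], [-3.14, 3.14]. Speed limits (rad/s): [2.79, 2.79, 3.14, 3.14, 3.14, 3.14].

INTERFACE

Orientations are given as a unit quaternion [x, y, z, w].
In Python, from workcell import bot, imaging, job gives the robot as it stands.
- The arm moves only by the tool apply_moves, never from a script. Its arguments are lists of equal length, an entry for each row: "offset": the shift along the tool's x, y, z in units of 10 cm (1.0 is 10 cm), a list of three; "rotation": the turn, a rotation vector about the tool's x, y, z in units of pi rad (1.0 is pi rad), a list of three; "claw": the gripper command: -1 is fully open, 1 is shut, values between are in proportion. In form: {"offset": [[x, y, z], ...], "rotation": [[ax, ay, az], ...], "claw": [claw, ...]}. A call has 1 to 5 rows; each row shifts and turns the commanded pose from where the row before left it, along the tool's axes as they then stand; what a row does not reach is not made up. A row lasts 1/10 s, in which the tool goes at most 50 mm and 8.59 degrees, less where a joint would pass 70% of its speed; a pose out of reach is approached as far as the arm can. A call with a number of a shift or a turn outside -1 to 1 is refused whole. A call with a gripper value outside its range is refused whole. The fingers move at their own pace and stop on an object; the grip force is fixed at half the most. Time passes only in rows, so rows that do not move let the fingers close. It gives the time, the measured TCP pose, the force and the opening at its end, in the units of the state.
- bot.get_obs(): the state, without advancing time (a new reading comes with each control period).
- imaging.grab_frame(name): name is "side" or "top"; returns a dict with "color" (420x560x3 uint8, blue, green, red), "fx", "fy", "cx", "cy" (pixels), "position" and "rotation" of the camera in the world. Camera axes: x right, y down, z forward; pixel columns grow to the right and rows downward; lengths in m; the calibration is good to about 2 mm. A picture is of the moment at which its call begins. There is no depth.
- job.hand_in(): hands the job in, once; it reports no verdict.
Trained networks look in a picture, given as the dict that the camera call returned (one of the last four; its "shot" number tells which), for a name from the list of things; names that differ only in an ending like _2 or _b are one class to them, and where a whole thing is asked for, a point or a joint stands for the part that bears it (a point fixed in the world has none). Each returns a list of dicts, best first, with "conf" (0 to 1); they miss things now and then, are a little off and sometimes report something else, mostly with a low value. They report only what shows in the picture. A call takes as long as a camera call. They do not tell look-alikes from the thing itself.
- imaging.masks_of(picture, query): "region" (420x560 bool, what is visible of it).
- imaging.landmark_of(picture, query): "point" ([x, y, z] in m, in world coordinates, good to about 4 mm: a listed point, or the origin of a listed thing).
The state is a dict: "time": time; "qpos": joint angles; "dq": joint speeds; "effort": joint torques, N m; "eef_pos": TCP position; "ee_rot": TCP orientation; "force": force on the tool from outside, world axes, zero at the start; "ft_torque": the same for the moment, N m; "finger_gap": finger opening in m.
Only numpy, scipy, OpenCV 4.12 (cv2) and the standard library are available. Lean on these libraries where they do the work, as an engineer would, in place of code of your own. Each camera call takes 0.05 s, during which the arm holds its last target.

TASK

Take the orange cap off the shaft end of the green drive unit and drop it into the empty white bowl. Then, with the pulley still off to one side, grip the bare shaft so that you feel one finger against its red flat, and with a finger on the flat turn the shaft until the flat faces the yellow pointer. Then slip the pulley over the shaft, set-screw side on the flat, push it all the way down against the spring washer and finish while still holding it pressed down there, screw still facing the pointer; leave everything else on the bench alone.

Things in the scene. Friction and masses are not known exactly. Their poses are not given: they have to be found in the camera images.
- drive: Green drive unit, fixed: housing 170 x 130 mm, top at height 50 mm; a dark round motor (68 mm across, top at 74 mm) lies on its +x side, 86 to 170 mm from the shaft. Origin: on the bench straight below the vertical shaft's axis. z is up; -x points from the shaft to the yellow pointer painted on the top plate.
- shaft (a joint): Angle of the shaft about the vertical, rad, counter-clockwise seen from above; 0 when the flat faces the yellow pointer. Starts between 0.55 and 1.6, so the shaft must be turned clockwise by that much. It turns with slight friction (0.06 N m), stays where it is left, and is free from -3.1 to 3.1.
- shaft_top (a point): Centre of the steel shaft's top end, on its axis, 125 mm above the bench, 50 mm above the washer. Diameter 24 mm, one red flat along its whole length 7 mm from the axis: fingers closed square on the flat read 19 mm, elsewhere 20 to 24. The top 3 mm is bevelled by 2.5 mm. The frame turns with it: -x is the flat's outward normal, z up. A red line on the end points to the flat.
- washer (a joint): How far the spring washer is pushed down, m: 0 at rest, 0.008 fully down. It takes 4 N to start it moving and about 10.4 N to hold it fully down (800 N/m); it springs back when let go.
- washer_top (a point): Centre of the top face of the brass spring washer (44 mm across, 5 mm thick) round the shaft; 75 mm above the bench at rest, 67 mm fully down.
- cap_mid (a point): Centre (half-way up) of the orange plastic cap that sits loosely upside down over the shaft end: 35 mm diameter, 31 mm tall, open below, 30 g. On the shaft its underside is at 98 mm and its top at 129 mm above the bench. It lifts straight off.
- bowl: Empty round white bowl, fixed on the bench: 180 mm across the rim, 70 mm tall, inner floor at 5 mm and about 80 mm across. Origin: centre of its underside, z up.
- pulley_mid (a point): Centre (16 mm up) of the aluminium pulley lying on the bench, 105 to 210 g: rim 60 mm diameter, 12 mm tall; above it a hub 40 mm diameter, 20 mm tall. Through hole 29 mm with a 12 mm wide flat 8.5 mm from its axis (about 2 mm clear of the shaft): it goes on only flat to flat. -x points to that flat and to the black set-screw on the hub, marked by a red line on top of hub and rim; z up.
- hexkey: Bystander: black L-shaped hex key, 90 x 30 mm, lying on the bench; origin at its middle. Leave alone.
- pen: Bystander: blue pen, 135 mm long, lying on the bench; origin under its middle. Leave alone.
- stopper: Bystander: small gold bottle stopper, 28 mm across, 24 mm tall; origin under its centre. Leave alone.
- amber: Bystander: small amber jar, 48 mm across, 95 mm tall; origin under its centre. Leave alone.
- phial: Bystander: pale green glass bottle, 46 mm across, 150 mm tall; origin under its centre. Leave alone.
- spacer: Bystander: plain steel ring, 44 mm across, 12 mm tall, round hole; origin under its centre. Leave alone.
- mug: Bystander: blue mug, 72 mm across, 85 mm tall, handle on its +y side; origin under its centre. Leave alone.
Mind the look-alikes: they are no part of the job. Leave any purple look-alike of the part that bears cap_mid alone.

How it is judged:
On the way, in this order (a step that is already met when the one before it is completed fails the run):
1. the orange cap lies in the white bowl, let go (horizontal distance between cap_mid and bowl below 0.07 m and height (world z) of cap_mid below 0.055 m and contact force between the fingers and cap below 0.2 N), for 0.2 s.
2. a finger presses on the flat of the bare shaft (over 1 N) while the flat faces the yellow pointer (within 0.2 rad), the pulley still off the unit (value of joint shaft between -0.2 and 0.2 rad and contact force between the fingers and shaft_c1 above 1 N and horizontal distance between pulley_mid and shaft_top above 0.08 m), for 0.1 s.
3. the pulley is over the shaft, down on the washer, its flat on the shaft's flat (horizontal distance between pulley_mid and shaft_top below 0.006 m and z of pulley_mid in the frame of washer_top below 0.021 m and angle between pulley_mid's own z axis and vertical below 0.15 rad and angle between the x axis of pulley_mid and the x axis of shaft_top, either way round below 0.4 rad), for 0.1 s.
At the end, for the whole second after the job is handed in: Fingers (over 2 N) hold the pulley keyed on the shaft (axes within 6 mm, tilt under 0.15 rad, flats within 0.4 rad, 5 mm of the washer), washer pushed over 5 mm down, flat within 0.3 and screw within 0.35 rad of the pointer; cap in the bowl (70 mm of its centre), let go (all of step 1 and all of step 3 and value of joint shaft between -0.3 and 0.3 rad and angle between the x axis of pulley_mid and the x axis of drive, either way round below 0.35 rad and value of joint washer above 0.005 m and contact force between the fingers and pulley above 2 N); the arm keeps its last pose, push and grip.
It fails at once if a bystander (hex key, pen, stopper, jar, bottle, ring, mug) is moved by more than 40 mm (distance of any of hexkey, pen, stopper, amber, phial, spacer, mug from where it was at the start of the episode above 0.04 m).
It also fails if it takes over 58 s, if anything falls off the work surface, if the arm or the gripper's body presses on something with over 40 N, if the wrist force passes 120 N, or if a joint passes its speed limit or range.

## Working session

There is one attempt and no reset: what is moved stays moved. The work goes in short steps, Python scripts to look and compute and a tool call to move; the robot and the scene stay as the last step left them, time stands still between calls to the robot, and variables do not carry over. Pictures are saved under pics/ and viewed, and the job is handed in when it is done.

Besides the shell and the picture viewer there is one more tool, called after "Emit:" by a JSON object that holds its "op" and its "data". apply_moves: Moves the arm, as the interface text tells. Shifts and turns lie within -1 to 1; 1 stands for 10 cm of shift or pi rad of turn. Its arguments: {"type":"object","properties":{"offset":{"type":"array","items":{"type":"array","items":{"type":"number"}}},"rotation":{"type":"array","items":{"type":"array","items":{"type":"number"}}},"claw":{"type":"array","items":{"type":"number"}}},"required":["offset","rotation","claw"]}

```bash
mkdir -p pics; ls
cat > h.py <<'E'
import sys,numpy as np,cv2
from workcell import bot, imaging, job
from scipy.spatial.transform import Rotation as R
def rot(p):
    r=np.array(p["rotation"]); 
    return r if r.shape==(3,3) else R.from_quat(r).as_matrix()
def proj(p,P):
    c=rot(p).T@(np.array(P)-np.array(p["position"])); return np.array([p["fx"]*c[0]/c[2]+p["cx"],p["fy"]*c[1]/c[2]+p["cy"]])
def at_z(p,u,v,z):
    d=rot(p)@np.array([(u-p["cx"])/p["fx"],(v-p["cy"])/p["fy"],1]); o=np.array(p["position"]); return o+d*(z-o[2])/d[2]
def crop(p,name,u,v,w=60,s=6):
    im=p["color"]; u,v=int(u),int(v); a=max(0,v-w*3//4);b=max(0,u-w)
    c=im[a:v+w*3//4,b:u+w]; cv2.imwrite(name,cv2.resize(c,None,fx=s,fy=s,interpolation=cv2.INTER_CUBIC)); print(name,"origin",b,a,"scale",s)
E
python3 - <<'E'
from h import *
s=bot.get_obs(); print(s)
for n in("top","side"):
    p=imaging.grab_frame(n); cv2.imwrite(f"pics/{n}0.png",p["color"]); print(n,p["position"],rot(p).round(3).tolist(),p["fx"])
    for q in "drive shaft_top washer_top cap_mid bowl pulley_mid hexkey pen stopper amber phial spacer mug".split():
        l=imaging.landmark_of(p,q); print(q,[(np.round(x["point"],3).tolist(),round(x["conf"],2),proj(p,x["point"]).round().tolist()) for x in l[:3]])
E
```

```text
pics
{'time': 0.0, 'qpos': array([-1.16501301e+00,  2.41393062e-01,  3.73875840e-03,  1.33520488e+00,
        5.22404411e-06,  1.57079763e+00]), 'dq': array([-2.98361238e-04, -9.04281649e-04, -1.56490904e-03, -7.63093905e-05,
       -1.21873354e-04,  2.20832802e-04]), 'effort': array([-1.02195208e-03, -3.72317648e+01,  2.52408707e+01,  1.71068130e-02,
        2.18001992e-05,  1.28999915e-06]), 'eef_pos': array([ 0.19712321, -0.45881993,  0.23042845]), 'ee_rot': array([ 9.79487608e-01,  2.01501768e-01, -2.05277745e-04, -1.01079850e-03]), 'force': array([-0.08663324, -0.02524396, -0.04731338]), 'ft_torque': array([ 0.01705346, -0.0256367 , -0.01035395]), 'finger_gap': 0.08536616931144535}
top [ 0.36858447 -0.01239301  1.11386918] [[0.016, -0.979, 0.202], [-1.0, -0.016, 0.001], [0.002, -0.201, -0.979]] 502.21662117656564
drive [([0.532, -0.018, -0.004], 0.79, [285.0, 243.0]), ([0.768, 0.17, 0.003], 0.51, [206.0, 141.0])]
shaft_top []
washer_top [([0.36, -0.158, 0.0], 0.72, [349.0, 323.0]), ([0.532, -0.016, 0.074], 0.48, [285.0, 238.0])]
cap_mid [([0.531, -0.012, 0.114], 0.79, [283.0, 23
[... 895 characters left out ...]
1], 0.98, [266.0, 267.0])]
shaft_top []
washer_top [([0.534, -0.016, 0.078], 0.68, [266.0, 238.0])]
cap_mid [([0.53, -0.017, 0.115], 0.78, [264.0, 224.0]), ([0.543, 0.116, 0.017], 0.61, [241.0, 234.0]), ([0.611, -0.145, 0.012], 0.55, [330.0, 281.0])]
bowl [([0.728, 0.309, -0.0], 0.39, [264.0, 191.0])]
pulley_mid [([0.522, -0.306, 0.013], 0.75, [348.0, 344.0]), ([0.728, 0.307, 0.001], 0.61, [264.0, 191.0])]
hexkey [([0.71, -0.322, -0.002], 0.43, [427.0, 315.0])]
pen [([0.366, -0.16, 0.001], 0.66, [231.0, 336.0])]
stopper []
amber [([0.777, -0.174, 0.002], 0.87, [396.0, 265.0])]
phial [([0.774, 0.174, -0.002], 0.71, [304.0, 206.0])]
spacer []
mug [([0.729, 0.311, 0.001], 0.63, [264.0, 191.0])]
```

View pics/top0.png

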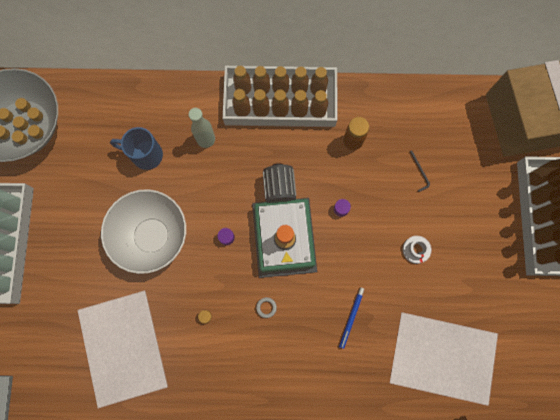

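View pics/side0.png

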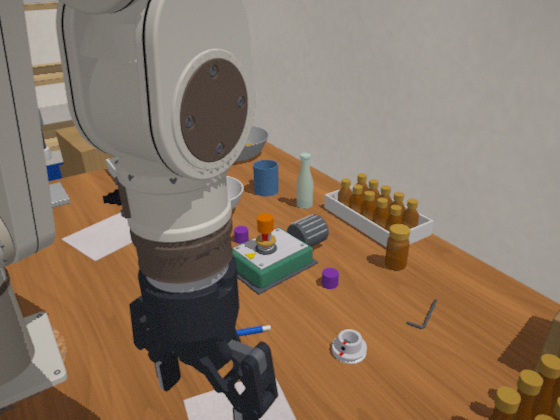

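Run:
```python
import cv2
from h import *
im=cv2.imread("pics/top0.png"); p={"color":im}
crop(p,"pics/t_drive.png",285,235,65,6)
crop(p,"pics/t_pul.png",415,240,60,6)
im=cv2.imread("pics/side0.png"); p={"color":im}
crop(p,"pics/s_pul.png",348,344,50,7)
```

```text
pics/t_drive.png origin 220 187 scale 6
pics/t_pul.png origin 355 195 scale 6
pics/s_pul.png origin 298 307 scale 7
```

View pics/t_drive.png

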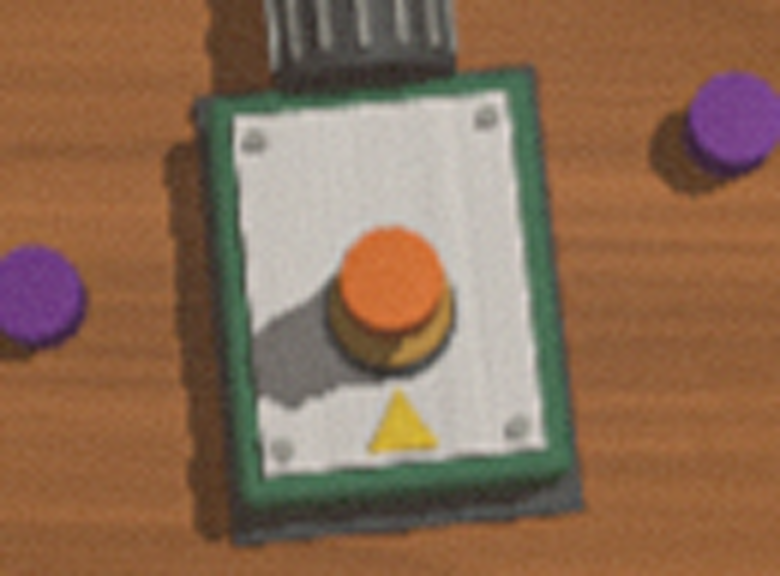

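View pics/t_pul.png

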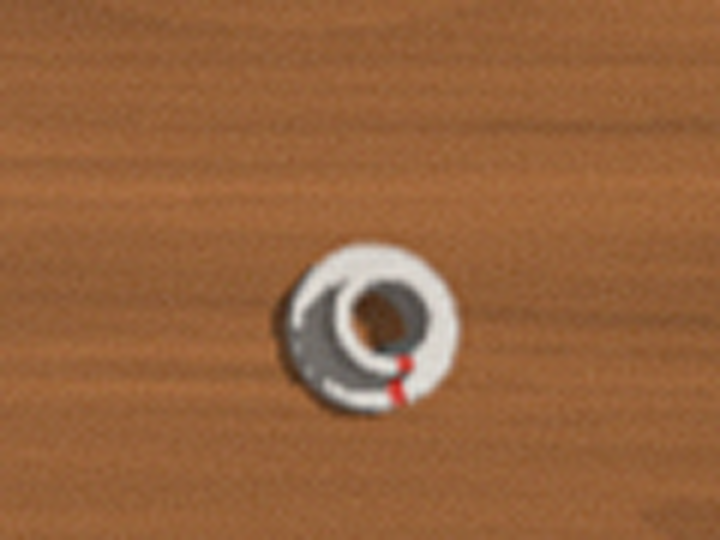

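View pics/s_pul.png

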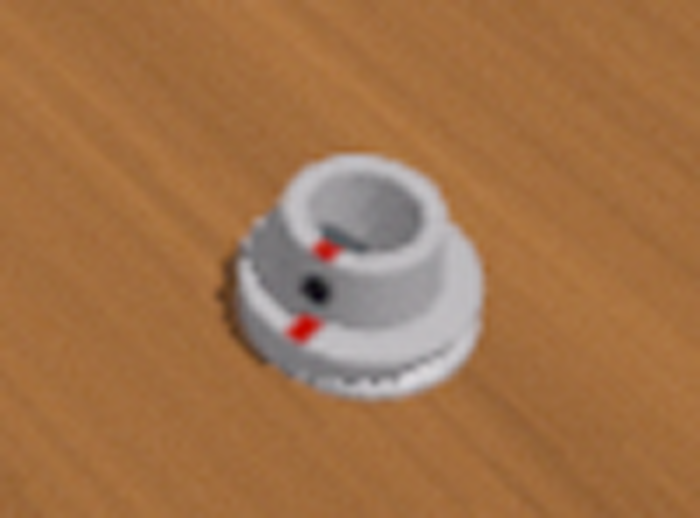

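Run:
```python
from h import *
p=imaging.grab_frame("top")
def C(x,y,o,z): return at_z(p,o[0]+(x-2.5)/6,o[1]+(y-2.5)/6,z)
o=(220,187)
cs=[C(*c,o,.05) for c in [(233,117),(505,92),(547,445),(265,478)]]
for c in cs: print(c.round(4))
for a,b in[(0,3),(1,2),]: 
    d=cs[a]-cs[b]; print("x axis yaw",np.arctan2(d[1],d[0]))
for a,b in[(0,1),(3,2)]:
    d=cs[a]-cs[b]; print("y axis yaw",np.arctan2(d[1],d[0])-np.pi/2)
print("cap top ctr",C(392,279,o,.129), "pointer apex",C(400,392,o,.05),"base",C(402,450,o,.05))
# orange fit
hsv=cv2.cvtColor(p["color"],cv2.COLOR_BGR2HSV)
m=cv2.inRange(hsv,(4,180,150),(14,255,255)); m[:,:265]=0;m[:,305:]=0;m[:215]=0;m[255:]=0
cn=max(cv2.findContours(m,0,2)[0],key=cv2.contourArea); (u,v),r=cv2.minEnclosingCircle(cn); print(u,v,r, at_z(p,u,v,.129), cv2.fitEllipse(cn))
o=(355,195)
print("pul rim",C(376,323,o,.012),"hub top",C(388,315,o,.032))
print("red hub",C(404,364,o,.032),"red rim",C(398,391,o,.012))
for n in ("top","side"):
    q=imaging.grab_frame(n)
    for nm in("pulley_mid","cap_mid","bowl","drive"):
        for x in imaging.masks_of(q,nm)[:3]:
            mm=x["region"]; ys,xs=np.nonzero(mm); print(n,nm,x["conf"],len(ys),xs.mean().round(1),ys.mean().round(1),xs.min(),xs.max(),ys.min(),ys.max())
```

```text
[0.6041 0.0416 0.05  ]
[ 0.615  -0.0567  0.05  ]
[ 0.4871 -0.0725  0.05  ]
[0.4739 0.027  0.05  ]
x axis yaw 0.11155569880690501
x axis yaw 0.12269499825574526
y axis yaw 0.11002720859976223
y axis yaw 0.13233398479184433
cap top ctr [ 0.53254232 -0.01645154  0.129     ] pointer apex [ 0.50511294 -0.02021284  0.05      ] base [ 0.48451028 -0.02121154  0.05      ]
284.622314453125 233.2769775390625 8.022765159606934 [ 0.53214337 -0.01587261  0.129     ] ((284.6824645996094, 233.20445251464844), (15.055378913879395, 15.350205421447754), 21.487348556518555)
pul rim [ 0.52235536 -0.30988696  0.012     ] hub top [ 0.52254991 -0.30894392  0.032     ]
red hub [ 0.50482562 -0.31401932  0.032     ] red rim [ 0.49736177 -0.31699331  0.012     ]
top pulley_mid 0.57 538 415.9 248.8 403 430 235 261
top cap_mid 0.75 257 284.4 233.1 276 292 224 242
top cap_mid 0.74 703 200.7 128.6 189 214 107 147
top cap_mid 0.55 218 225.6 235.8 218 233 228 244
top bowl 0.71 5655 143.1 230.6 101 186 190 272
top drive 0.75 5292 282.5 225.5 252 315 162 277
side pulley_mid 0.91 974 349.7 346.5 333 367 329 363
side cap_mid 0.72 228 241.1 234.0 234 248 226 243
side cap_mid 0.71 319 330.1 277.6 321 338 267 288
side cap_mid 0.6 322 265.2 222.9 257 273 213 233
side bowl 0.55 365 234.2 190.2 227 243 176 208
side bowl 0.25 4484 279.7 252.7 233 328 214 293
side bowl 0.19 178 423.7 318.2 407 436 299 328
side drive 0.57 4300 279.6 252.9 233 327 214 292
```

```bash
cat >> h.py <<'E'
def state():
    s=bot.get_obs(); r=R.from_quat(s["ee_rot"]); M=r.as_matrix()
    print("t%.2f"%s["time"],"tcp",s["eef_pos"].round(4),"yawY %.3f"%np.arctan2(M[1,1],M[0,1]),"tilt %.4f"%np.arccos(-M[2,2]),"F",s["force"].round(2),"T",s["ft_torque"].round(3),"gap %.4f"%s["finger_gap"],"q6 %.2f"%s["qpos"][5])
    return s
def plan(tgt,yaw,n=None,vmax=.048):
    s=state(); p=np.array(s["eef_pos"]); r0=R.from_quat(s["ee_rot"]); 
    M=r0.as_matrix()
    # desired: z down, y at yaw
    y=np.array([np.cos(yaw),np.sin(yaw),0]); z=np.array([0,0,-1.]); x=np.cross(y,z)
    r1=R.from_matrix(np.c_[x,y,z]); rv=(r0.inv()*r1).as_rotvec()
    d=np.array(tgt)-p
    if n is None: n=int(max(np.ceil(np.linalg.norm(d)/vmax),np.ceil(np.linalg.norm(rv)/np.radians(8.4)),1))
    r=r0; off=[]
    for i in range(n):
        off.append((r.inv().apply(d/n)/.1).round(3).tolist()); r=r*R.from_rotvec(rv/n)
    print(n,"rows; rot each",(rv/n/np.pi).round(4).tolist()); 
    for i in range(0,n,5): print(off[i:i+5])
E
python3 - <<'E'
from h import *
plan([.532,-.016,.2],-1.165)
E
```

```text
t1.95 tcp [ 0.1974 -0.4594  0.2313] yawY -1.165 tilt 0.0000 F [-0.29 -0.07  0.11] T [ 0.023  0.016 -0.011] gap 0.0858 q6 1.57
12 rows; rot each [-0.0, -0.0, -0.0]
[[0.402, -0.229, 0.026], [0.402, -0.229, 0.026], [0.402, -0.229, 0.026], [0.402, -0.229, 0.026], [0.402, -0.229, 0.026]]
[[0.402, -0.229, 0.026], [0.402, -0.229, 0.026], [0.402, -0.229, 0.026], [0.402, -0.229, 0.026], [0.402, -0.229, 0.026]]
[[0.402, -0.229, 0.026], [0.402, -0.229, 0.026]]
```

Emit:
{"op": "apply_moves", "data": {"offset": [[0.4,-0.23,0.026],[0.4,-0.23,0.026],[0.4,-0.23,0.026],[0.4,-0.23,0.026],[0.4,-0.23,0.026]], "rotation": [[0,0,0],[0,0,0],[0,0,0],[0,0,0],[0,0,0]], "claw": [-1,-1,-1,-1,-1]}}

```text
time: 2.45
eef_pos: [0.3366, -0.2734, 0.2184]
ee_rot: [0.98, 0.201, 0.0, 0.0]
force: [1.1, -0.5, -0.2]
finger_gap: 0.0853
```

Emit:
{"op": "apply_moves", "data": {"offset": [[0.4,-0.23,0.026],[0.4,-0.23,0.026],[0.4,-0.23,0.026],[0.4,-0.23,0.026],[0.4,-0.23,0.026]], "rotation": [[0,0,0],[0,0,0],[0,0,0],[0,0,0],[0,0,0]], "claw": [-1,-1,-1,-1,-1]}}

```text
time: 2.95
eef_pos: [0.4751, -0.0884, 0.2054]
ee_rot: [0.979, 0.202, 0.0, 0.0]
force: [1.7, -0.8, 0.9]
finger_gap: 0.0855
```

Emit:
{"op": "apply_moves", "data": {"offset": [[0.4,-0.23,0.026],[0.4,-0.23,0.026],[0,0,0]], "rotation": [[0,0,0],[0,0,0],[0,0,0]], "claw": [-1,-1,-1]}}

```text
time: 3.25
eef_pos: [0.5321, -0.012, 0.1992]
ee_rot: [0.979, 0.205, 0.001, -0.001]
force: [-0.9, -0.2, 0.3]
finger_gap: 0.0854
```

Run:
```python
from h import *
plan([.532,-.016,.095],-1.165)
```

```text
t3.25 tcp [ 0.5321 -0.012   0.1992] yawY -1.158 tilt 0.0018 F [-0.93 -0.18  0.3 ] T [-0.013  0.082 -0.014] gap 0.0854 q6 2.71
3 rows; rot each [-0.0001, -0.0002, 0.0007]
[[-0.006, 0.013, 0.347], [-0.006, 0.012, 0.347], [-0.006, 0.012, 0.347]]
```

Emit:
{"op": "apply_moves", "data": {"offset": [[-0.006,0.012,0.347],[-0.006,0.012,0.347],[-0.006,0.012,0.347],[0,0,0]], "rotation": [[0,0,0],[0,0,0],[0,0,0],[0,0,0]], "claw": [-1,-1,-1,-1]}}

```text
time: 3.65
eef_pos: [0.5245, -0.0208, 0.0915]
ee_rot: [0.98, 0.201, -0.005, -0.001]
force: [-1.2, 0.1, -0.8]
finger_gap: 0.0853
```

Emit:
{"op": "apply_moves", "data": {"offset": [[0,0,0],[0,0,0],[0,0,0],[0,0,0],[0,0,0]], "rotation": [[0,0,0],[0,0,0],[0,0,0],[0,0,0],[0,0,0]], "claw": [1,1,1,1,1]}}

```text
time: 4.15
eef_pos: [0.53, -0.0187, 0.0984]
ee_rot: [0.979, 0.202, 0.002, -0.001]
force: [-3.3, 5.6, 6.7]
finger_gap: 0.0337
```

Emit:
{"op": "apply_moves", "data": {"offset": [[0,0,-0.15],[0,0,-0.3],[0,0,-0.4],[0,0,-0.3],[0,0,0]], "rotation": [[0,0,0],[0,0,0],[0,0,0],[0,0,0],[0,0,0]], "claw": [1,1,1,1,1]}}

```text
time: 4.65
eef_pos: [0.5326, -0.0204, 0.2174]
ee_rot: [0.979, 0.202, 0.006, 0.001]
force: [0.8, -0.8, 0.3]
finger_gap: 0.0331
```

Run:
```python
from h import *
plan([.544,.283,.2],-1.165)
p=imaging.grab_frame("side"); crop(p,"pics/s1.png",266,230,50,7)
p=imaging.grab_frame("top"); crop(p,"pics/t1.png",285,230,50,7)
```

```text
t4.65 tcp [ 0.5326 -0.0204  0.2174] yawY -1.165 tilt 0.0120 F [ 0.82 -0.77  0.34] T [-0.004 -0.05   0.048] gap 0.0331 q6 2.70
7 rows; rot each [0.0002, -0.0005, 0.0]
[[0.186, -0.392, 0.025], [0.186, -0.392, 0.025], [0.186, -0.392, 0.025], [0.186, -0.392, 0.025], [0.186, -0.392, 0.025]]
[[0.186, -0.392, 0.025], [0.186, -0.392, 0.025]]
pics/s1.png origin 216 193 scale 7
pics/t1.png origin 235 193 scale 7
```

View pics/s1.png

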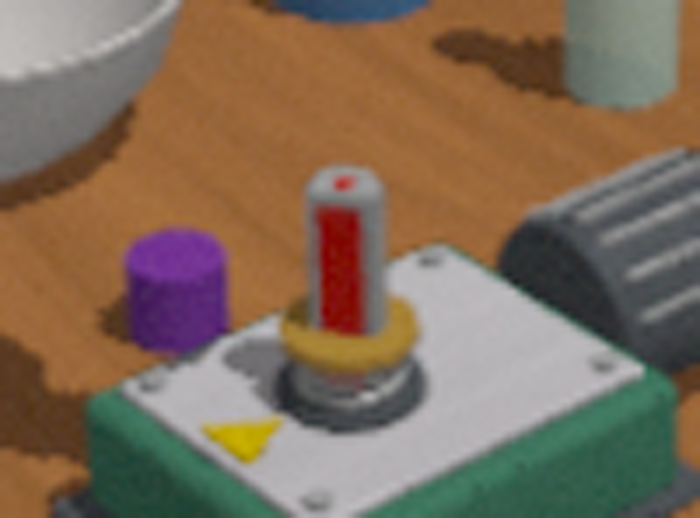

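Run:
```python
from h import *
plan([.544,.283,.2],-0.4)
```

```text
t4.75 tcp [ 0.53   -0.0203  0.2126] yawY -1.165 tilt 0.0036 F [-0.09 -0.22 -1.  ] T [0.035 0.03  0.013] gap 0.0331 q6 2.70
7 rows; rot each [0.0001, -0.0001, -0.0348]
[[0.189, -0.39, 0.018], [0.231, -0.367, 0.018], [0.27, -0.34, 0.018], [0.305, -0.308, 0.018], [0.337, -0.273, 0.018]]
[[0.365, -0.235, 0.018], [0.388, -0.194, 0.018]]
```

View pics/t1.png

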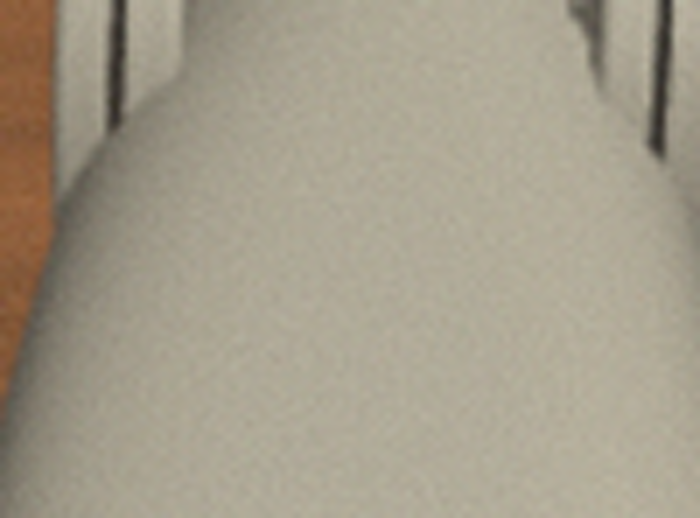

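Emit:
{"op": "apply_moves", "data": {"offset": [[0.19,-0.39,0.018],[0.23,-0.367,0.018],[0.27,-0.34,0.018],[0.305,-0.308,0.018],[0.337,-0.273,0.018]], "rotation": [[0,0,-0.035],[0,0,-0.035],[0,0,-0.035],[0,0,-0.035],[0,0,-0.035]], "claw": [1,1,1,1,1]}}

```text
time: 5.25
eef_pos: [0.538, 0.1975, 0.2003]
ee_rot: [0.887, 0.462, -0.001, -0.0]
force: [0.4, 0.3, -0.4]
finger_gap: 0.0334
```

Emit:
{"op": "apply_moves", "data": {"offset": [[0.365,-0.235,0.018],[0.388,-0.194,0.018],[0,0,0.4],[0,0,0.4],[0,0,0.2]], "rotation": [[0,0,-0.035],[0,0,-0.035],[0,0,0],[0,0,0],[0,0,0]], "claw": [1,1,1,1,1]}}

```text
time: 5.75
eef_pos: [0.5391, 0.282, 0.0927]
ee_rot: [0.832, 0.555, -0.004, -0.0]
force: [-0.6, 0.1, -0.2]
finger_gap: 0.0328
```

Run:
```python
from h import *
state()
p=imaging.grab_frame("top"); crop(p,"pics/t2.png",150,235,70,5)
p=imaging.grab_frame("side"); crop(p,"pics/s2.png",232,200,70,5)
```

```text
t5.75 tcp [0.5391 0.282  0.0927] yawY -0.394 tilt 0.0090 F [-0.63  0.11 -0.21] T [-0.042  0.02   0.023] gap 0.0328 q6 2.45
pics/t2.png origin 80 183 scale 5
pics/s2.png origin 162 148 scale 5
```

View pics/t2.png

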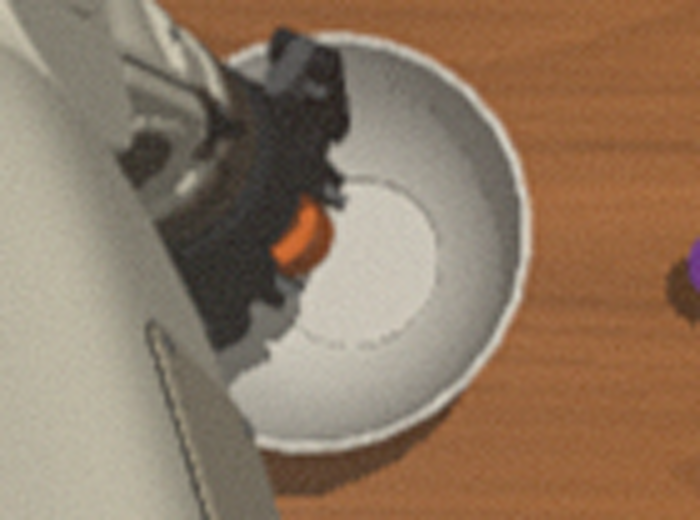

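View pics/s2.png

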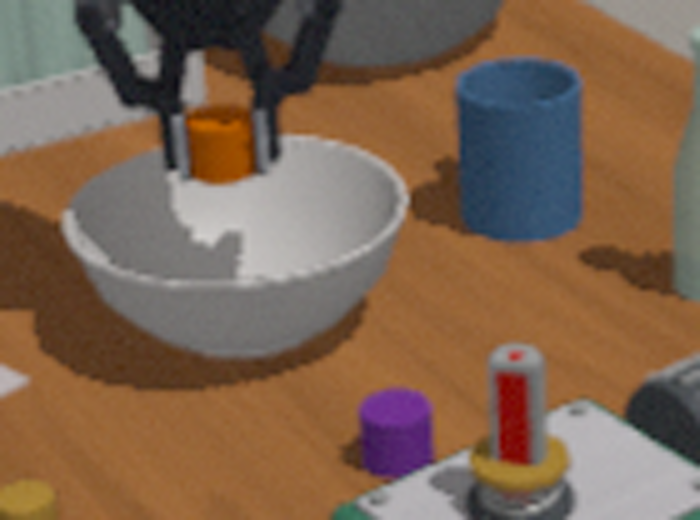

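Run:
```python
from h import *
p=imaging.grab_frame("top")
print(at_z(p,151,236,.005),at_z(p,144,232,.07))
c=at_z(p,151,236,.005)
plan([c[0],c[1],.036],-.4)
```

```text
[0.54182329 0.28189814 0.005     ] [0.53994565 0.27995491 0.07      ]
t5.90 tcp [0.5405 0.2819 0.0954] yawY -0.395 tilt 0.0068 F [0.25 0.08 0.28] T [-0.    -0.015 -0.037] gap 0.0333 q6 2.45
2 rows; rot each [-0.0007, 0.0008, 0.0008]
[[0.004, 0.008, 0.297], [0.003, 0.007, 0.297]]
```

Emit:
{"op": "apply_moves", "data": {"offset": [[0,0.01,0.3],[0,0,0.25],[0,0,0],[0,0,0],[0,0,0]], "rotation": [[0,0,0],[0,0,0],[0,0,0],[0,0,0],[0,0,0]], "claw": [1,1,1,-0.3,-0.3]}}

```text
time: 6.4
eef_pos: [0.5453, 0.2833, 0.0459]
ee_rot: [0.832, 0.554, 0.002, 0.0]
force: [0.4, -0.3, 0.7]
finger_gap: 0.0556
```

Emit:
{"op": "apply_moves", "data": {"offset": [[0,0,0],[0,0,-0.4],[0,0,-0.45],[0,0,-0.45],[0,0,-0.3]], "rotation": [[0,0,0],[0,0,0],[0,0,0],[0,0,0],[0,0,0]], "claw": [-0.3,-0.3,-0.3,-1,-1]}}

```text
time: 6.9
eef_pos: [0.545, 0.2833, 0.2089]
ee_rot: [0.832, 0.554, 0.004, 0.0]
force: [1.0, 0.6, -0.2]
finger_gap: 0.0817
```

Run:
```python
from h import *
state()
p=imaging.grab_frame("top"); crop(p,"pics/t3.png",220,235,100,4)
q=imaging.grab_frame("side"); crop(q,"pics/s3.png",266,225,30,12)
for n,i in(("top",p),("side",q)):
  for k in ("cap_mid","shaft_top"): print(n,k,[(x["point"],x["conf"]) for x in imaging.landmark_of(i,k)[:4]])
```

```text
t6.90 tcp [0.545  0.2833 0.2089] yawY -0.395 tilt 0.0071 F [ 0.95  0.63 -0.17] T [ 0.024 -0.022 -0.003] gap 0.0817 q6 2.45
pics/t3.png origin 120 160 scale 4
pics/s3.png origin 236 203 scale 12
top cap_mid [([0.5423, 0.2903, 0.0223], 0.8), ([0.6114, -0.1429, 0.0125], 0.76), ([0.5462, 0.1123, 0.0177], 0.47)]
top shaft_top [([0.5328, -0.0162, 0.1235], 0.61)]
side cap_mid [([0.6118, -0.1424, 0.0126], 0.79), ([0.5435, 0.1137, 0.0178], 0.73), ([0.5425, 0.2881, 0.0223], 0.38)]
side shaft_top [([0.7768, -0.1689, 0.0006], 0.75), ([0.5382, -0.0147, 0.1285], 0.62), ([0.5456, 0.2881, 0.021], 0.33)]
```

View pics/t3.png

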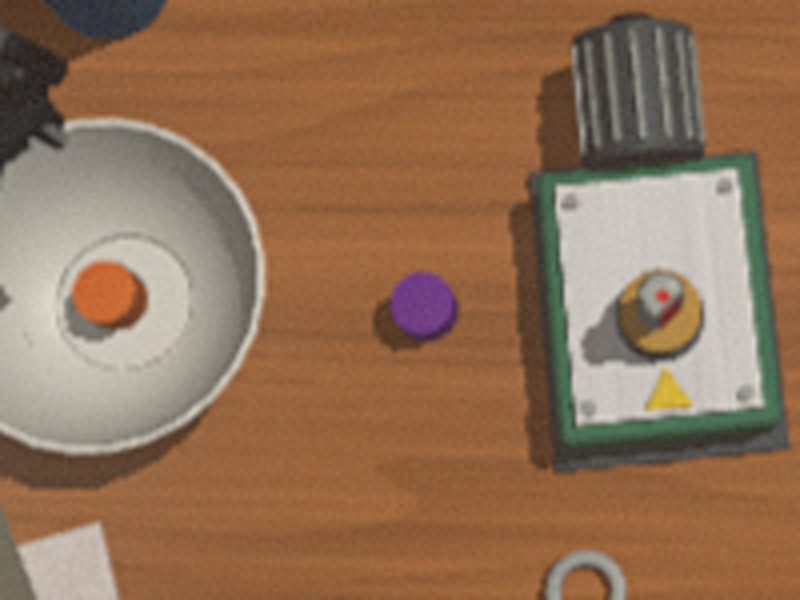

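View pics/s3.png

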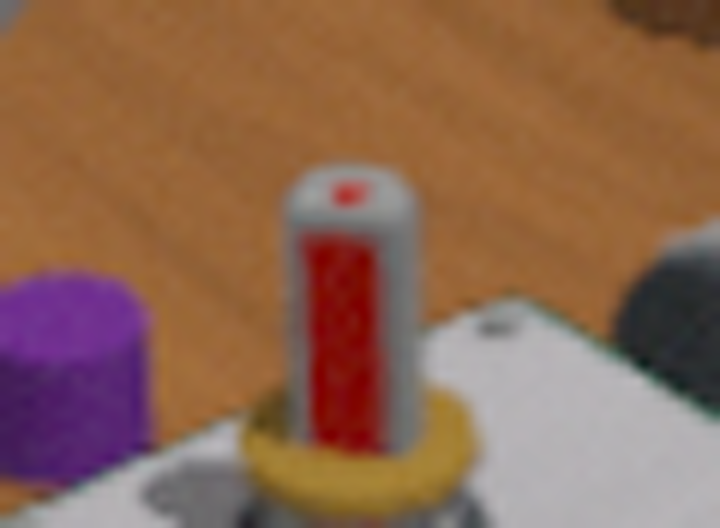

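Run:
```python
from h import *
p=imaging.grab_frame("top"); crop(p,"pics/t4.png",285,237,16,24)
hsv=cv2.cvtColor(p["color"],cv2.COLOR_BGR2HSV)
print(proj(p,[.532,-.016,.125]))
sub=p["color"][225:248,276:294].astype(int); print((sub[:,:,2]-(sub[:,:,1]+sub[:,:,0])//2))
```

```text
pics/t4.png origin 269 225 scale 24
[284.67310621 233.67765459]
[[ 10   9   7   9   9   8   6   8   6   9  10   8   9   9   8  10  10   7]
 [  9   9   7   9   6   7   7   9   8   9   8   7   8   8   3   9   7   7]
 [  9   7   7  11  12  19  23  20  22  19  23  27  28  14   8   9   8   8]
 [  8   8   6  20  34  36  34  23  22  19  27  34  39  34  22   8   8   8]
 [  6   8  20  46  53  31  11   7   5   4   7   4  15  46  53  38  14   7]
 [ 14  26  50  62  38   9   5   5   5   5   5   4   4  15  50  69  34  12]
 [ 24  57  73  51  15   3   5   4   6  21   8   5   2   2  26  70  59  32]
 [ 45  71  74  36   3   4   7   6  40  71  46  11   6   3  17  66  78  60]
 [ 66  76  76  30   4   4   4  32 100 140 115  50  10   4   6  60  76  71]
 [ 76  65  61  21   3   5   9  26  85 132 123  60  14  17  19  64  78  74]
 [ 61  44  40  17   6   3   4   3  27  69  58  27  29  50  30  63  75  78]
 [ 40  38  36  18   4   8   4   2   5  17  20  40  60  57  43  67  79  77]
 [ 37  39  34  21   8   7   6   7   2  14  45  68  64  60  65  72  75  77]
 [ 40  38  39  27  10   6   6   4   8  43  69  65  65  69  71  75  75  74]
 [ 42  37  39  27   9   4   6   7  14  61  64  62  68  72  71  74  75  74]
 [ 40  37  36  34  16  10   3   4  18  49  62  67  73  73  76  71  74  76]
 [ 40  37  39  39  34  17   5   1  21  57  67  72  70  73  73  73  76  75]
 [ 34  40  39  39  40  27  24  32  49  68  74  70  74  73  74  74  77  67]
 [ 22  35  39  38  38  40  56  61  72  74  72  72  75  73  76  78  76  48]
 [ 14  26  39  42  56  60  69  72  72  70  72  73  69  73  77  73  60  21]
 [  5  13  28  47  69  75  73  70  72  74  73  74  76  76  69  52  24   2]
 [  8   5  15  37  51  65  75  71  74  72  74  71  68  57  40  13  -1   4]
 [  6   7   6   9  17  41  52  52  58  56  58  47  37  20   4   3   5   8]]
```

View pics/t4.png

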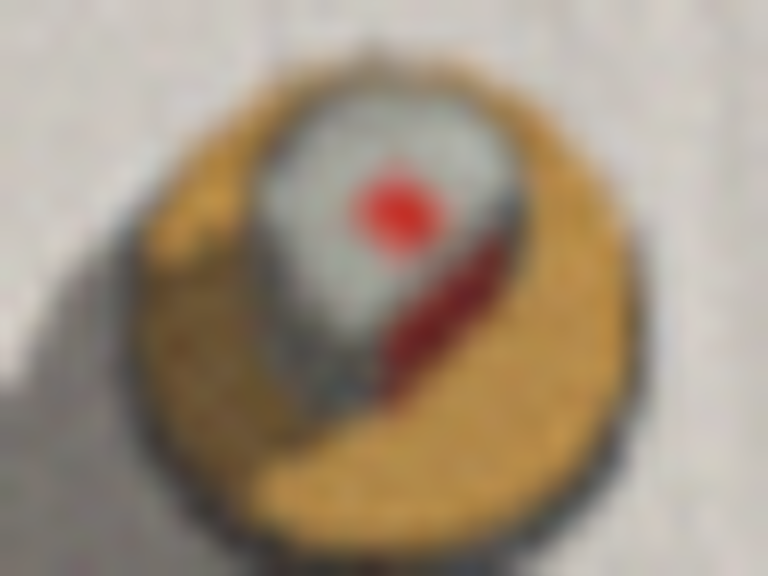

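Run:
```python
from h import *
plan([.5337,-.0143,.17],.817)
```

```text
t7.25 tcp [0.5428 0.2822 0.2021] yawY -0.395 tilt 0.0026 F [-0.06 -0.23 -0.45] T [ 0.048  0.044 -0.022] gap 0.0850 q6 2.45
9 rows; rot each [-0.0001, 0.0, -0.0429]
[[-0.308, 0.118, 0.036], [-0.321, 0.075, 0.036], [-0.328, 0.031, 0.036], [-0.329, -0.013, 0.036], [-0.325, -0.057, 0.036]]
[[-0.314, -0.1, 0.036], [-0.298, -0.141, 0.036], [-0.276, -0.18, 0.036], [-0.249, -0.216, 0.036]]
```

Emit:
{"op": "apply_moves", "data": {"offset": [[-0.308,0.118,0.036],[-0.321,0.075,0.036],[-0.328,0.031,0.036],[-0.329,-0.013,0.036],[-0.325,-0.057,0.036]], "rotation": [[0,0,-0.043],[0,0,-0.043],[0,0,-0.043],[0,0,-0.043],[0,0,-0.043]], "claw": [-1,-1,-1,-1,-1]}}

```text
time: 7.75
eef_pos: [0.5375, 0.1164, 0.1836]
ee_rot: [0.599, 0.801, -0.001, -0.001]
force: [0.7, -0.6, -0.2]
finger_gap: 0.0851
```

Emit:
{"op": "apply_moves", "data": {"offset": [[-0.314,-0.1,0.036],[-0.298,-0.141,0.036],[-0.276,-0.18,0.036],[-0.249,-0.216,0.036],[0,0,0]], "rotation": [[0,0,-0.043],[0,0,-0.043],[0,0,-0.043],[0,0,-0.043],[0,0,0]], "claw": [-1,-1,-1,-1,-1]}}

```text
time: 8.25
eef_pos: [0.5334, -0.0174, 0.169]
ee_rot: [0.368, 0.93, -0.001, -0.002]
force: [0.8, -0.0, -0.8]
finger_gap: 0.0856
```

Emit:
{"op": "apply_moves", "data": {"offset": [[0,0,0]], "rotation": [[0,0,0]], "claw": [-1]}}

```text
time: 8.35
eef_pos: [0.5341, -0.0146, 0.1697]
ee_rot: [0.368, 0.93, -0.0, -0.001]
force: [0.3, 0.1, 0.3]
finger_gap: 0.0854
```

Run:
```python
from h import *
plan([.5337,-.0143,.085],.817)
```

```text
t8.35 tcp [ 0.5341 -0.0146  0.1697] yawY 0.817 tilt 0.0029 F [0.28 0.12 0.33] T [ 0.02  -0.019  0.035] gap 0.0854 q6 0.73
2 rows; rot each [-0.0002, -0.0004, 0.0001]
[[0.001, 0.0, 0.423], [0.002, -0.0, 0.423]]
```

Good settling. Descend, then close.

Emit:
{"op": "apply_moves", "data": {"offset": [[0,0,0.3],[0,0,0.3],[0,0,0.24],[0,0,0],[0,0,0]], "rotation": [[0,0,0],[0,0,0],[0,0,0],[0,0,0],[0,0,0]], "claw": [-1,-1,-1,0,0]}}

```text
time: 8.85
eef_pos: [0.5347, -0.0129, 0.0868]
ee_rot: [0.366, 0.931, -0.0, -0.001]
force: [-0.3, 0.1, 0.4]
finger_gap: 0.0587
```

Emit:
{"op": "apply_moves", "data": {"offset": [[0,0,0],[0,0,0],[0,0,0],[0,0,0],[0,0,0]], "rotation": [[0,0,0],[0,0,0],[0,0,0],[0,0,0],[0,0,0]], "claw": [0,0.3,0.5,1,1]}}

```text
time: 9.35
eef_pos: [0.5355, -0.0143, 0.0884]
ee_rot: [0.367, 0.93, -0.0, 0.001]
force: [-2.1, -0.6, 5.7]
finger_gap: 0.0182
```

Emit:
{"op": "apply_moves", "data": {"offset": [[0,0,0],[0,0,0]], "rotation": [[0,0,0],[0,0,0]], "claw": [1,1]}}

```text
time: 9.55
eef_pos: [0.5355, -0.0143, 0.0884]
ee_rot: [0.367, 0.93, -0.0, 0.001]
force: [-1.1, -0.1, 5.7]
finger_gap: 0.0181
```

Run:
```python
from h import *
state()
p=imaging.grab_frame("side"); crop(p,"pics/s5.png",266,225,30,12); s=state()
```

```text
t9.55 tcp [ 0.5355 -0.0143  0.0884] yawY 0.820 tilt 0.0019 F [-1.12 -0.12  5.74] T [-0.288  0.421  0.01 ] gap 0.0181 q6 0.72
pics/s5.png origin 236 203 scale 12
t9.60 tcp [ 0.5355 -0.0143  0.0884] yawY 0.820 tilt 0.0019 F [-1.6  -1.38  6.14] T [-0.233  0.409  0.01 ] gap 0.0180 q6 0.72
```

View pics/s5.png

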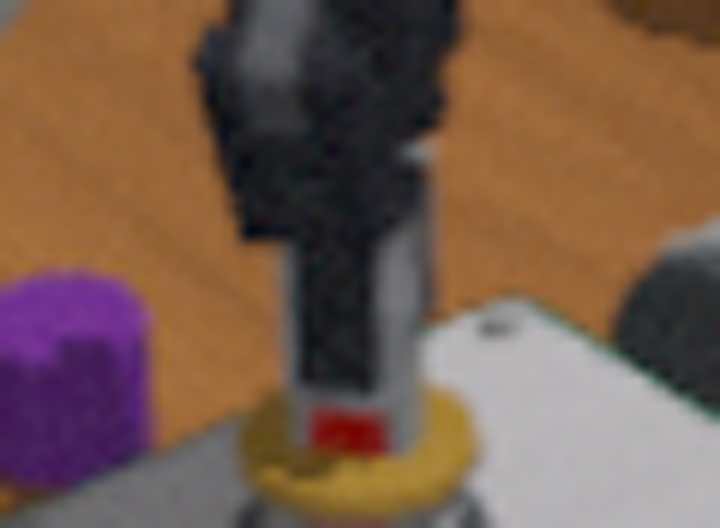

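Emit:
{"op": "apply_moves", "data": {"offset": [[-0.0025,0,0],[-0.0025,0,0],[-0.0025,0,0],[-0.0025,0,0],[-0.0025,0,0]], "rotation": [[0,0,0.032],[0,0,0.032],[0,0,0.032],[0,0,0.032],[0,0,0.032]], "claw": [1,1,1,1,1]}}

```text
time: 10.1
eef_pos: [0.5359, -0.0154, 0.0884]
ee_rot: [0.588, 0.809, -0.0, 0.001]
force: [-1.8, -1.3, 6.6]
finger_gap: 0.0177
```

Emit:
{"op": "apply_moves", "data": {"offset": [[-0.0025,0,0],[-0.0025,0,0],[0,0,0],[0,0,0],[0,0,0]], "rotation": [[0,0,0.032],[0,0,0.032],[0,0,0],[0,0,0],[0,0,0]], "claw": [1,1,1,1,1]}}

```text
time: 10.6
eef_pos: [0.5359, -0.0159, 0.0884]
ee_rot: [0.665, 0.747, 0.0, 0.001]
force: [-3.1, -0.6, 7.0]
finger_gap: 0.0179
```

Run:
```python
from h import *
state()
p=imaging.grab_frame("side"); crop(p,"pics/s6.png",266,225,30,12); s=state()
```

```text
t10.60 tcp [ 0.5359 -0.0159  0.0884] yawY 0.116 tilt 0.0011 F [-3.09 -0.64  7.02] T [-0.23   0.726  0.002] gap 0.0179 q6 1.43
pics/s6.png origin 236 203 scale 12
t10.65 tcp [ 0.5359 -0.0159  0.0884] yawY 0.116 tilt 0.0012 F [-3.01  0.26  6.59] T [-0.255  0.685 -0.088] gap 0.0181 q6 1.43
```

View pics/s6.png

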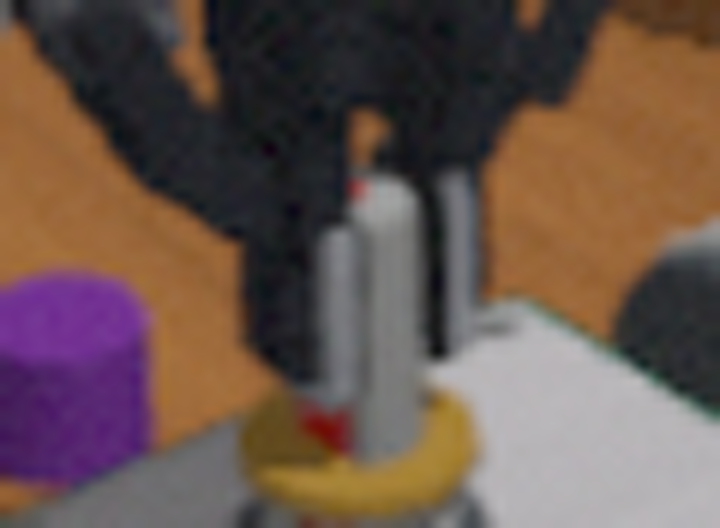

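Emit:
{"op": "apply_moves", "data": {"offset": [[0,0,0],[0,0,0],[0,0,-0.15],[0,0,-0.45],[0,0,-0.45]], "rotation": [[0,0,0],[0,0,0],[0,0,0],[0,0,0],[0,0,0]], "claw": [-1,-1,-1,-1,-1]}}

```text
time: 11.15
eef_pos: [0.5348, -0.0153, 0.1919]
ee_rot: [0.665, 0.747, -0.001, -0.001]
force: [1.0, -0.9, 0.3]
finger_gap: 0.0851
```

Run:
```python
from h import *
plan([.5230,-.3092,.09],.28)
p=imaging.grab_frame("side"); crop(p,"pics/s7.png",266,225,30,12)
```

```text
t11.15 tcp [ 0.5348 -0.0153  0.1919] yawY 0.117 tilt 0.0034 F [ 0.97 -0.9   0.31] T [ 0.039 -0.047  0.037] gap 0.0851 q6 1.43
7 rows; rot each [-0.0001, -0.0, -0.0074]
[[-0.415, -0.065, 0.146], [-0.413, -0.075, 0.146], [-0.412, -0.085, 0.146], [-0.409, -0.094, 0.146], [-0.407, -0.104, 0.146]]
[[-0.405, -0.113, 0.146], [-0.402, -0.123, 0.146]]
pics/s7.png origin 236 203 scale 12
```

View pics/s7.png

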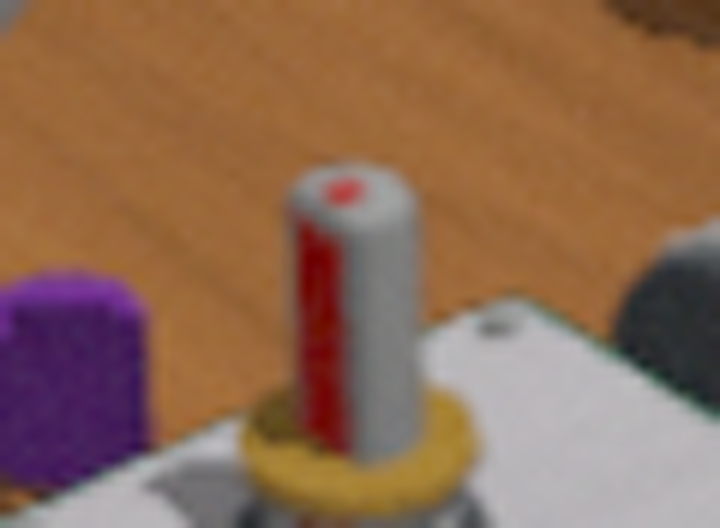

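Emit:
{"op": "apply_moves", "data": {"offset": [[-0.415,-0.065,0.05],[-0.413,-0.075,0.146],[-0.412,-0.085,0.146],[-0.409,-0.094,0.146],[-0.407,-0.104,0.146]], "rotation": [[0,0,-0.0074],[0,0,-0.0074],[0,0,-0.0074],[0,0,-0.0074],[0,0,-0.0074]], "claw": [-1,-1,-1,-1,-1]}}

```text
time: 11.7
eef_pos: [0.5276, -0.2268, 0.1279]
ee_rot: [0.62, 0.785, 0.0, 0.0]
force: [1.0, -0.2, -0.5]
finger_gap: 0.0853
```

Emit:
{"op": "apply_moves", "data": {"offset": [[-0.405,-0.113,0.146],[-0.402,-0.123,0.146],[0,0,0],[0,0,0]], "rotation": [[0,0,-0.0074],[0,0,-0.0074],[0,0,0],[0,0,0]], "claw": [-1,-1,-1,-1]}}

```text
time: 12.1
eef_pos: [0.5234, -0.3099, 0.0982]
ee_rot: [0.603, 0.798, 0.0, -0.001]
force: [0.2, -0.1, -0.7]
finger_gap: 0.0855
```

Run:
```python
from h import *
plan([.5230,-.3092,.013],.28)
p=imaging.grab_frame("side"); crop(p,"pics/s8.png",348,330,60,6)
```

```text
t12.10 tcp [ 0.5234 -0.3099  0.0982] yawY 0.277 tilt 0.0020 F [ 0.17 -0.15 -0.73] T [-0.011 -0.011 -0.013] gap 0.0855 q6 0.76
2 rows; rot each [-0.0001, -0.0003, -0.0005]
[[0.003, -0.001, 0.426], [0.004, -0.001, 0.426]]
pics/s8.png origin 288 285 scale 6
```

View pics/s8.png

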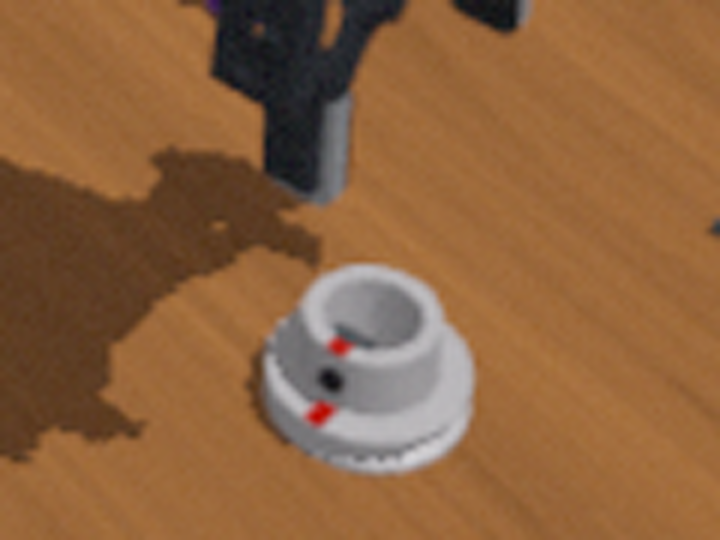

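Emit:
{"op": "apply_moves", "data": {"offset": [[0,0,0.4],[0,0,0.3],[0,0,0.13],[0,0,0],[0,0,0]], "rotation": [[0,0,0],[0,0,0],[0,0,0],[0,0,0],[0,0,0]], "claw": [-0.5,-0.4,-0.3,-0.2,-0.1]}}

```text
time: 12.65
eef_pos: [0.5253, -0.309, 0.0177]
ee_rot: [0.601, 0.799, 0.0, 0.001]
force: [0.2, -0.0, 0.7]
finger_gap: 0.0468
```

Emit:
{"op": "apply_moves", "data": {"offset": [[0,0,0],[0,0,0],[0,0,0],[0,0,0]], "rotation": [[0,0,0],[0,0,0],[0,0,0],[0,0,0]], "claw": [0.02,0.1,0.15,0.15]}}

```text
time: 13.05
eef_pos: [0.5256, -0.3099, 0.0188]
ee_rot: [0.602, 0.799, 0.0, 0.002]
force: [-1.3, 1.1, 5.9]
finger_gap: 0.0374
```

Run:
```python
from h import *
state()
p=imaging.grab_frame("side"); crop(p,"pics/s9.png",348,330,60,6)
```

```text
t13.05 tcp [ 0.5256 -0.3099  0.0188] yawY 0.280 tilt 0.0038 F [-1.29  1.07  5.85] T [0.248 0.229 0.019] gap 0.0374 q6 0.76
pics/s9.png origin 288 285 scale 6
```

View pics/s9.png

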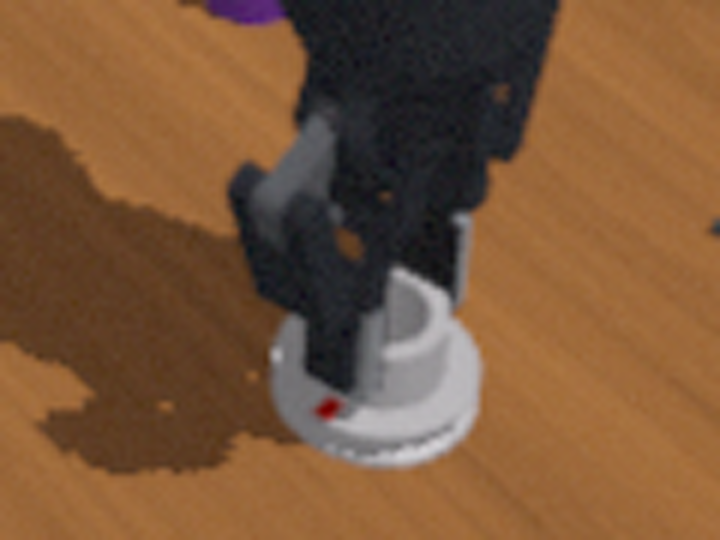

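Emit:
{"op": "apply_moves", "data": {"offset": [[0,0,0],[0,0,-0.1],[0,0,-0.1],[0,0,0],[0,0,0]], "rotation": [[0,0,0],[0,0,0],[0,0,0],[0,0,-0.0455],[0,0,-0.0455]], "claw": [-0.6,-0.6,-0.6,-0.6,-0.6]}}

```text
time: 13.6
eef_pos: [0.5251, -0.3099, 0.0381]
ee_rot: [0.479, 0.878, -0.0, 0.001]
force: [0.5, 0.2, -0.3]
finger_gap: 0.0678
```

Emit:
{"op": "apply_moves", "data": {"offset": [[0,0,0],[0,0,0],[0,0,0],[0,0,0],[0,0,0]], "rotation": [[0,0,-0.0455],[0,0,-0.0455],[0,0,-0.0455],[0,0,-0.0455],[0,0,-0.0455]], "claw": [-0.6,-0.6,-0.6,-0.6,-0.6]}}

```text
time: 14.1
eef_pos: [0.5247, -0.3097, 0.0375]
ee_rot: [0.142, 0.99, -0.0, 0.001]
force: [0.7, 0.0, -0.6]
finger_gap: 0.0684
```

Emit:
{"op": "apply_moves", "data": {"offset": [[0,0,0],[0,0,0],[0,0,0],[0,0,0],[0,0,0]], "rotation": [[0,0,-0.0455],[0,0,-0.0455],[0,0,-0.0455],[0,0,-0.0455],[0,0,0]], "claw": [-0.6,-0.6,-0.6,-0.6,-0.6]}}

```text
time: 14.6
eef_pos: [0.5247, -0.3097, 0.0374]
ee_rot: [-0.14, 0.99, -0.0, 0.001]
force: [-0.8, -0.0, 0.1]
finger_gap: 0.0685
```

Emit:
{"op": "apply_moves", "data": {"offset": [[0,0,0]], "rotation": [[0,0,0]], "claw": [-0.6]}}

```text
time: 14.7
eef_pos: [0.5245, -0.3095, 0.0371]
ee_rot: [-0.139, 0.99, -0.0, 0.0]
force: [0.2, 0.5, -0.4]
finger_gap: 0.0682
```

Run:
```python
from h import *
plan([.5256,-.3095,.014],1.851)
p=imaging.grab_frame("side"); crop(p,"pics/s10.png",348,330,60,6)
```

```text
t14.70 tcp [ 0.5245 -0.3095  0.0371] yawY 1.849 tilt 0.0010 F [ 0.15  0.54 -0.35] T [-0.001 -0.023  0.01 ] gap 0.0682 q6 -0.81
1 rows; rot each [-0.0002, 0.0002, -0.0007]
[[-0.01, -0.002, 0.231]]
pics/s10.png origin 288 285 scale 6
```

View pics/s10.png

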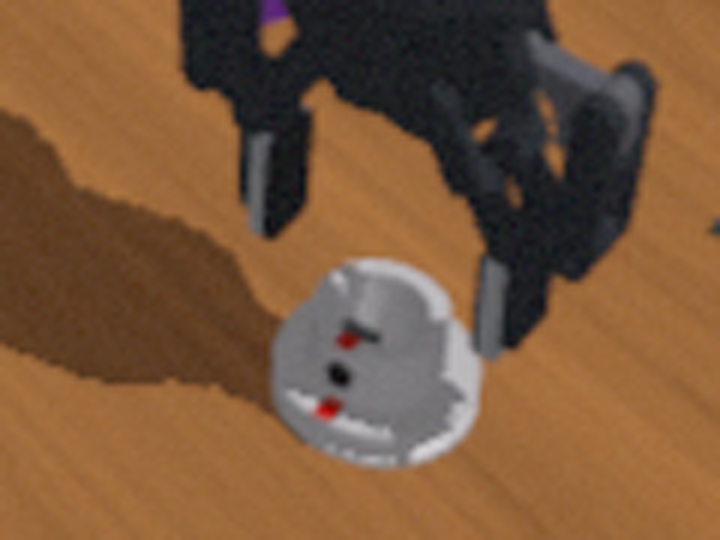

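Emit:
{"op": "apply_moves", "data": {"offset": [[-0.01,0,0.21],[0,0,0],[0,0,0],[0,0,0],[0,0,0]], "rotation": [[0,0,0],[0,0,0],[0,0,0],[0,0,0],[0,0,0]], "claw": [-0.4,-0.1,0.02,0.1,0.2]}}

```text
time: 15.25
eef_pos: [0.5255, -0.3093, 0.016]
ee_rot: [-0.14, 0.99, -0.0, 0.0]
force: [-0.0, 0.9, -1.1]
finger_gap: 0.0379
```

Emit:
{"op": "apply_moves", "data": {"offset": [[0,0,0],[0,0,0],[0,0,0],[0,0,0]], "rotation": [[0,0,0],[0,0,0],[0,0,0],[0,0,0]], "claw": [1,1,1,1]}}

```text
time: 15.65
eef_pos: [0.5254, -0.3092, 0.0159]
ee_rot: [-0.14, 0.99, -0.0, 0.0]
force: [0.7, 0.1, 1.2]
finger_gap: 0.0379
```

Run:
```python
from h import *
state()
p=imaging.grab_frame("side"); crop(p,"pics/s11.png",348,330,60,6)
```

```text
t15.65 tcp [ 0.5254 -0.3092  0.0159] yawY 1.852 tilt 0.0008 F [0.71 0.13 1.19] T [0.055 0.031 0.001] gap 0.0379 q6 -0.81
pics/s11.png origin 288 285 scale 6
```

View pics/s11.png

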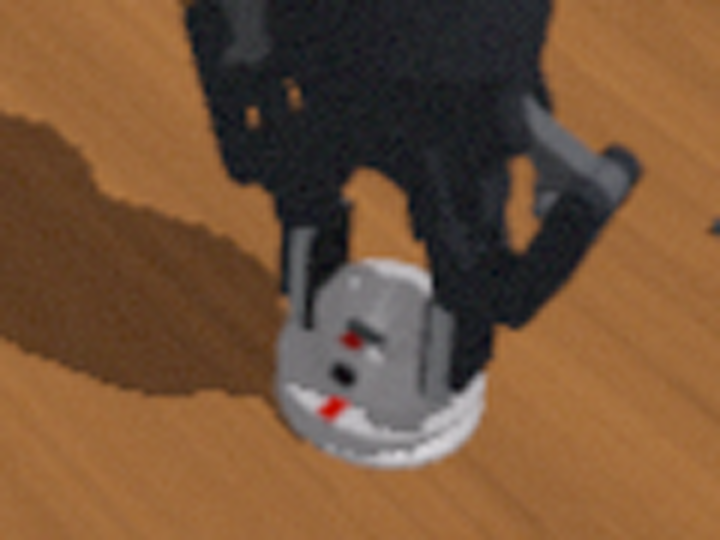

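Run:
```python
from h import *
p=imaging.grab_frame("side")
im=p["color"].astype(int); m=((im[:,:,2]-np.maximum(im[:,:,1],im[:,:,0]))>80)
m[:325]=0;m[370:]=0;m[:,:325]=0;m[:,375:]=0
n,l,st,ce=cv2.connectedComponentsWithStats(m.astype(np.uint8))
for k in range(1,n):
    print(st[k,4],ce[k])
    for z in(.012,.032):
        P=at_z(p,*ce[k],z); d=P[:2]-[.5254,-.3092]; print(z,P.round(4),np.hypot(*d),np.arctan2(-d[1],-d[0]))
plan([.5254,-.3092,.15],1.851)
```

```text
3 [346.33333333 341.66666667]
0.012 [ 0.5245 -0.2985  0.012 ] 0.010699913778934552 -1.4852123887051878
0.032 [ 0.5104 -0.3134  0.032 ] 0.015572944443360279 0.2698911473530546
12 [343.  352.5]
0.012 [ 0.503  -0.3149  0.012 ] 0.023081922585498207 0.251388591959951
0.032 [ 0.4897 -0.3292  0.032 ] 0.040967519757277006 0.5104322330541059
t15.75 tcp [ 0.5255 -0.3092  0.0158] yawY 1.852 tilt 0.0009 F [ 0.24 -0.46  1.35] T [0.009 0.077 0.05 ] gap 0.0382 q6 -0.81
3 rows; rot each [-0.0001, 0.0001, 0.0001]
[[-0.0, -0.0, -0.447], [0.0, -0.0, -0.447], [0.0, -0.0, -0.447]]
```

Emit:
{"op": "apply_moves", "data": {"offset": [[0,0,-0.2],[0,0,-0.45],[0,0,-0.45],[0,0,-0.45],[0,0,0]], "rotation": [[0,0,0],[0,0,0],[0,0,0],[0,0,0],[0,0,0]], "claw": [1,1,1,1,1]}}

```text
time: 16.25
eef_pos: [0.5289, -0.3113, 0.1783]
ee_rot: [-0.14, 0.99, -0.004, 0.006]
force: [0.9, -0.8, -0.5]
finger_gap: 0.0374
```

Run:
```python
from h import *
plan([.5333,-.0157,.17],1.697)
```

```text
t16.25 tcp [ 0.5289 -0.3113  0.1783] yawY 1.852 tilt 0.0142 F [ 0.91 -0.85 -0.54] T [-0.08  -0.028  0.039] gap 0.0374 q6 -0.81
7 rows; rot each [-0.0004, 0.0005, 0.007]
[[-0.123, 0.404, 0.009], [-0.114, 0.407, 0.009], [-0.105, 0.409, 0.01], [-0.096, 0.411, 0.01], [-0.087, 0.413, 0.011]]
[[-0.078, 0.415, 0.011], [-0.069, 0.417, 0.011]]
```

Emit:
{"op": "apply_moves", "data": {"offset": [[-0.11,0.4,0],[-0.11,0.407,0],[-0.105,0.409,0],[-0.096,0.411,0],[-0.087,0.413,0]], "rotation": [[0,0,0.007],[0,0,0.007],[0,0,0.007],[0,0,0.007],[0,0,0.007]], "claw": [1,1,1,1,1]}}

```text
time: 16.75
eef_pos: [0.5258, -0.0971, 0.1694]
ee_rot: [-0.085, 0.996, 0.0, -0.001]
force: [1.2, 0.3, -0.8]
finger_gap: 0.0379
```

Emit:
{"op": "apply_moves", "data": {"offset": [[-0.078,0.415,0],[-0.06,0.4,0],[0,0,0],[0,0,0],[0,0,0]], "rotation": [[0,0,0.007],[0,0,0.007],[0,0,0],[0,0,0],[0,0,0]], "claw": [1,1,1,1,1]}}

```text
time: 17.25
eef_pos: [0.527, -0.0168, 0.1698]
ee_rot: [-0.063, 0.998, -0.0, -0.0]
force: [0.0, 0.0, -1.6]
finger_gap: 0.0376
```

Run:
```python
from h import *
plan([.5333,-.0157,.15],1.697)
p=imaging.grab_frame("side"); crop(p,"pics/s12.png",266,215,40,9)
plan([.5333,-.0157,.15],1.697)
```

```text
t17.25 tcp [ 0.527  -0.0168  0.1698] yawY 1.697 tilt 0.0010 F [ 0.04  0.03 -1.64] T [-0.026  0.008  0.01 ] gap 0.0376 q6 -0.16
1 rows; rot each [-0.0001, -0.0003, 0.0001]
[[-0.064, 0.003, 0.198]]
pics/s12.png origin 226 185 scale 9
t17.30 tcp [ 0.527  -0.0172  0.17  ] yawY 1.696 tilt 0.0008 F [ 0.74  0.11 -1.75] T [ 0.05  -0.04   0.032] gap 0.0380 q6 -0.16
1 rows; rot each [-0.0001, -0.0003, -0.0002]
[[-0.064, 0.007, 0.2]]
```

View pics/s12.png

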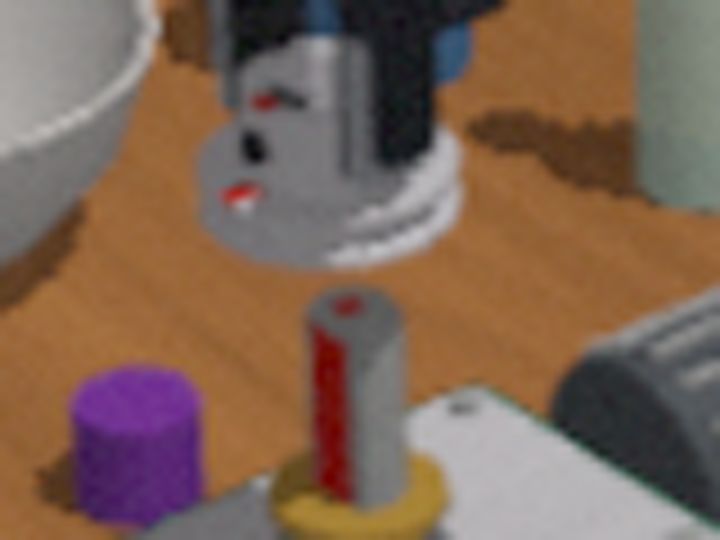

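Emit:
{"op": "apply_moves", "data": {"offset": [[-0.064,0.005,0.1],[0,0,0],[0,0,0]], "rotation": [[0,0,0],[0,0,0],[0,0,0]], "claw": [1,1,1]}}

```text
time: 17.6
eef_pos: [0.5333, -0.0155, 0.1596]
ee_rot: [-0.063, 0.998, 0.0, -0.001]
force: [0.1, 0.3, -1.3]
finger_gap: 0.0381
```

Run:
```python
from h import *
p=imaging.grab_frame("side"); crop(p,"pics/s13.png",266,215,34,11)
plan([.5333,-.0157,.13],1.697)
for z in(.075,.125,.144,.156,.176): print(z,proj(p,[.5333,-.0157,z]))
for n in("pulley_mid","washer_top"):
  for x in imaging.masks_of(p,n)[:1]:
    ys,xs=np.nonzero(x["region"]); print(n,x["conf"],xs.min(),xs.max(),ys.min(),ys.max())
q=imaging.grab_frame("top"); crop(q,"pics/t13.png",285,235,34,11)
```

```text
pics/s13.png origin 232 190 scale 11
t17.65 tcp [ 0.5334 -0.0154  0.1599] yawY 1.697 tilt 0.0010 F [-0.05 -0.16 -0.75] T [0.034 0.011 0.039] gap 0.0377 q6 -0.15
1 rows; rot each [0.0, -0.0003, -0.0]
[[0.001, -0.003, 0.299]]
0.075 [265.42116294 239.17278012]
0.125 [264.76502    219.10771337]
0.144 [264.50701073 211.21770497]
0.156 [264.34149481 206.15617376]
0.176 [264.06111076 197.58193765]
pulley_mid 0.6 251 279 193 217
washer_top 0.71 256 275 236 245
pics/t13.png origin 251 210 scale 11
```

View pics/s13.png

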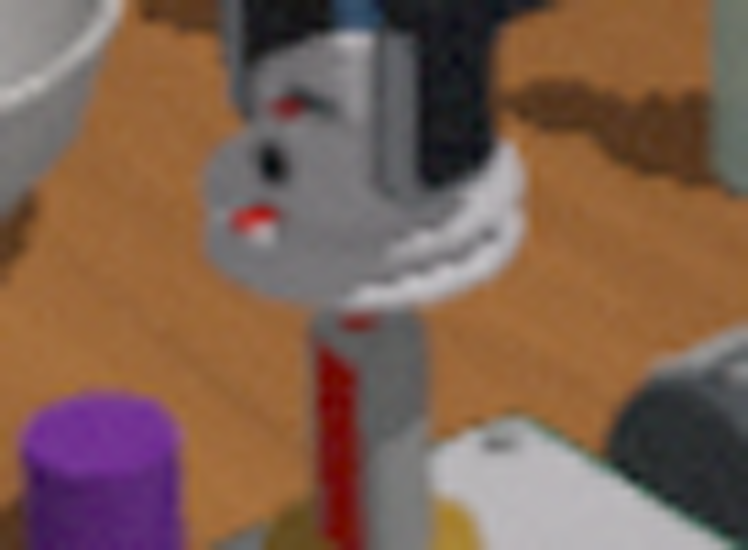

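Emit:
{"op": "apply_moves", "data": {"offset": [[0,0,0.08],[0,0,0.06],[0,0,0.06],[0,0,0.05],[0,0,0]], "rotation": [[0,0,0],[0,0,0],[0,0,0],[0,0,0],[0,0,0]], "claw": [1,1,1,1,1]}}

```text
time: 18.3
eef_pos: [0.5327, -0.0147, 0.1342]
ee_rot: [-0.064, 0.998, 0.0, -0.001]
force: [0.1, 0.7, -1.4]
finger_gap: 0.0378
```

Run:
```python
from h import *
p=imaging.grab_frame("side"); crop(p,"pics/s14.png",266,215,34,11)
plan([.5333,-.0157,.13],1.697)
```

```text
pics/s14.png origin 232 190 scale 11
t18.35 tcp [ 0.5331 -0.0147  0.1348] yawY 1.698 tilt 0.0013 F [-0.    0.55 -1.02] T [-0.042  0.006 -0.028] gap 0.0375 q6 -0.15
1 rows; rot each [0.0001, -0.0004, 0.0003]
[[-0.001, -0.01, 0.048]]
```

View pics/s14.png

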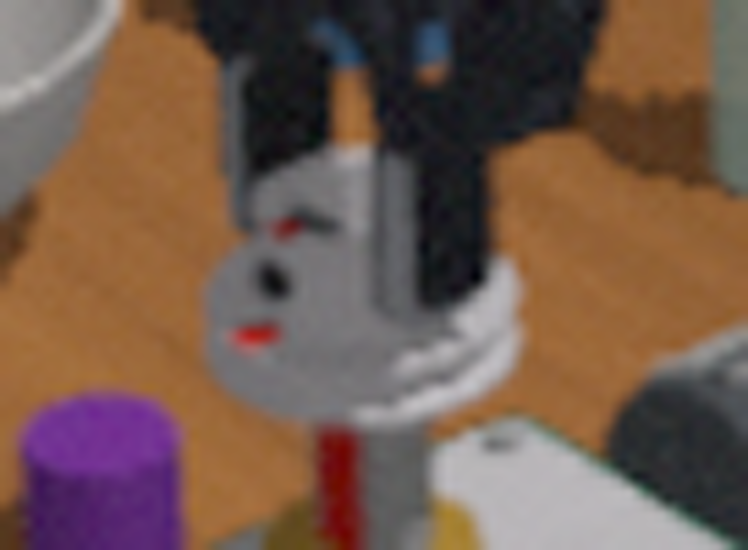

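Emit:
{"op": "apply_moves", "data": {"offset": [[0,-0.005,0.06],[0,0,0.06],[0,0,0.06],[0,0,0.06],[0,0,0]], "rotation": [[0,0,0],[0,0,0],[0,0,0],[0,0,0],[0,0,0]], "claw": [1,1,1,1,1]}}

```text
time: 18.85
eef_pos: [0.5327, -0.0153, 0.1102]
ee_rot: [-0.064, 0.998, 0.0, -0.001]
force: [-1.9, 0.0, -1.4]
finger_gap: 0.0375
```

Emit:
{"op": "apply_moves", "data": {"offset": [[0,0,0.06],[0,0,0.06],[0,0,0]], "rotation": [[0,0,0],[0,0,0],[0,0,0]], "claw": [1,1,1]}}

```text
time: 19.15
eef_pos: [0.5329, -0.0153, 0.0983]
ee_rot: [-0.064, 0.998, 0.0, -0.001]
force: [-0.0, -0.0, -1.7]
finger_gap: 0.0377
```

Run:
```python
from h import *
p=imaging.grab_frame("side"); crop(p,"pics/s15.png",266,225,34,11)
plan([.5333,-.0157,.08],1.697)
```

```text
pics/s15.png origin 232 200 scale 11
t19.20 tcp [ 0.5332 -0.0153  0.0988] yawY 1.698 tilt 0.0012 F [-0.41 -0.45 -0.63] T [-0.021 -0.018 -0.   ] gap 0.0378 q6 -0.16
1 rows; rot each [0.0001, -0.0004, 0.0003]
[[-0.001, -0.005, 0.188]]
```

View pics/s15.png

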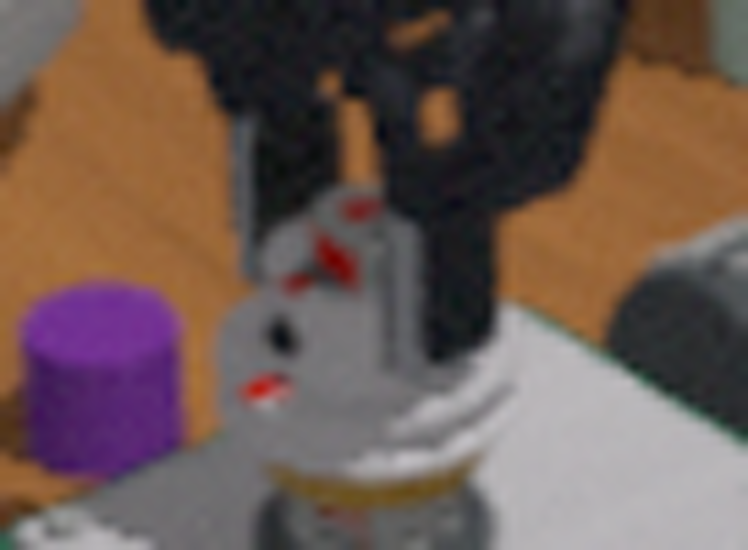

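Emit:
{"op": "apply_moves", "data": {"offset": [[0,0,0.05],[0,0,0.04],[0,0,0]], "rotation": [[0,0,0],[0,0,0],[0,0,0]], "claw": [1,1,1]}}

```text
time: 19.5
eef_pos: [0.5339, -0.0153, 0.0904]
ee_rot: [-0.063, 0.998, -0.0, 0.0]
force: [-0.7, -0.5, 3.1]
finger_gap: 0.0376
```

Emit:
{"op": "apply_moves", "data": {"offset": [[0,0,0.04],[0,0,0],[0,0,0]], "rotation": [[0,0,0],[0,0,0],[0,0,0]], "claw": [1,1,1]}}

```text
time: 19.8
eef_pos: [0.5341, -0.0153, 0.0871]
ee_rot: [-0.064, 0.998, -0.0, 0.001]
force: [-1.8, -0.6, 5.0]
finger_gap: 0.038
```

Emit:
{"op": "apply_moves", "data": {"offset": [[0,0,0.03],[0,0,0],[0,0,0]], "rotation": [[0,0,0],[0,0,0],[0,0,0]], "claw": [1,1,1]}}

```text
time: 20.1
eef_pos: [0.5341, -0.0153, 0.0845]
ee_rot: [-0.064, 0.998, -0.0, 0.001]
force: [-2.2, 0.2, 7.9]
finger_gap: 0.0379
```

Emit:
{"op": "apply_moves", "data": {"offset": [[0,0,0.02],[0,0,0],[0,0,0]], "rotation": [[0,0,0],[0,0,0],[0,0,0]], "claw": [1,1,1]}}

```text
time: 20.4
eef_pos: [0.5341, -0.0153, 0.0828]
ee_rot: [-0.064, 0.998, -0.0, 0.001]
force: [-2.9, -0.2, 8.8]
finger_gap: 0.038
```

Emit:
{"op": "apply_moves", "data": {"offset": [[0,0,0.02],[0,0,0],[0,0,0]], "rotation": [[0,0,0],[0,0,0],[0,0,0]], "claw": [1,1,1]}}

```text
time: 20.7
eef_pos: [0.5342, -0.0153, 0.0826]
ee_rot: [-0.064, 0.998, -0.0, 0.002]
force: [-6.9, 0.2, 19.6]
finger_gap: 0.0375
```

Run:
```python
from h import *
state()
p=imaging.grab_frame("side"); crop(p,"pics/s16.png",266,225,34,11)
q=imaging.grab_frame("top"); crop(q,"pics/t16.png",220,235,100,4)
for k in ("cap_mid",): print(k,[(x["point"],x["conf"]) for x in imaging.landmark_of(q,k)[:3]],[(x["point"],x["conf"]) for x in imaging.landmark_of(p,k)[:3]])
state()
```

```text
t20.70 tcp [ 0.5342 -0.0153  0.0826] yawY 1.698 tilt 0.0030 F [-6.86  0.2  19.64] T [ 0.08   1.421 -0.021] gap 0.0375 q6 -0.16
pics/s16.png origin 232 200 scale 11
pics/t16.png origin 120 160 scale 4
cap_mid [([0.543, 0.1152, 0.0171], 0.66), ([0.5431, 0.2798, -0.0035], 0.59), ([0.6102, -0.1399, 0.0156], 0.47)] [([0.6155, -0.1401, 0.0124], 0.57), ([0.5409, 0.1139, 0.0168], 0.56), ([0.5431, 0.29, 0.0197], 0.51)]
t20.90 tcp [ 0.5342 -0.0153  0.0826] yawY 1.698 tilt 0.0030 F [-5.   -0.04 19.21] T [0.078 1.38  0.017] gap 0.0383 q6 -0.16
```

View pics/s16.png

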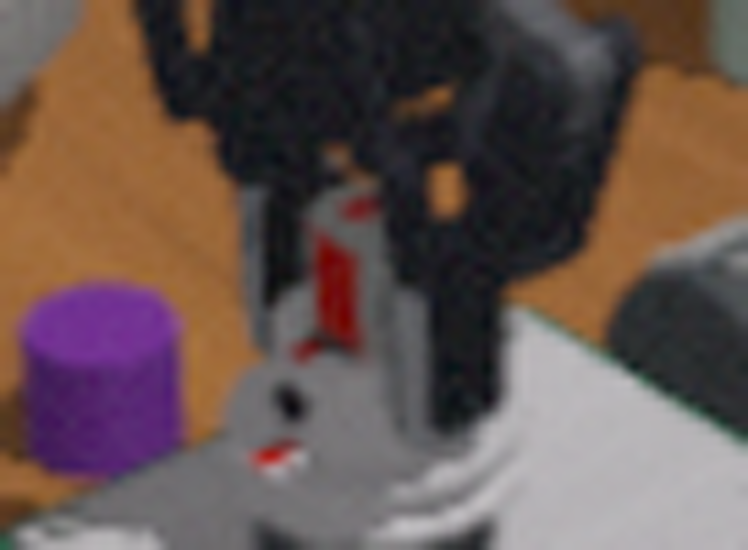

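View pics/t16.png

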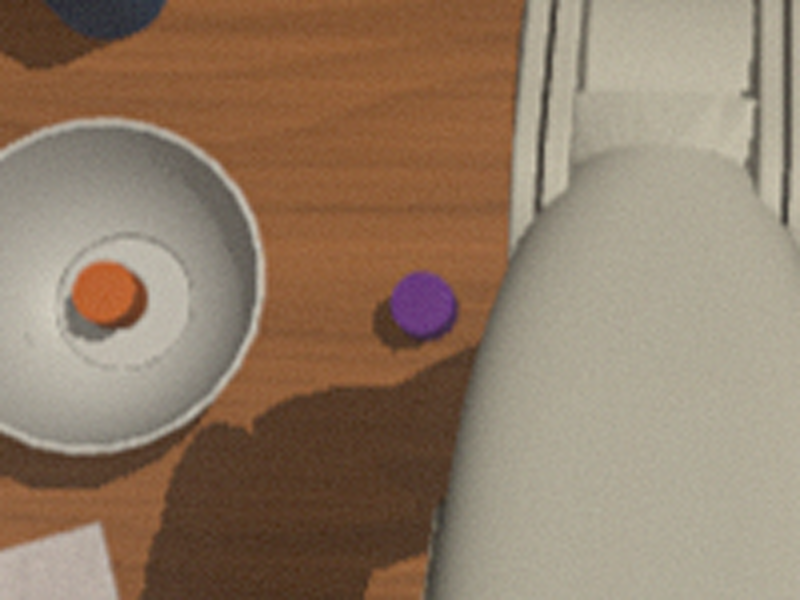

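Run:
```python
from h import *
state(); print(job.hand_in())
```

```text
t20.90 tcp [ 0.5342 -0.0153  0.0826] yawY 1.698 tilt 0.0030 F [-5.   -0.04 19.21] T [0.078 1.38  0.017] gap 0.0383 q6 -0.16
the job is handed in; nothing more can be done
None
```

I finished all three steps and handed the job in at 20.9 s of the 58 s allowed. The system reported no verdict.

- **Cap:** I lifted the orange cap off the shaft and dropped it in the white bowl. The last top picture shows it lying there. The side camera's network put it about 10 mm from the bowl's centre. The top camera's network gave it an impossible height of -3.5 mm, which I put down to network error.
- **Shaft:** I gripped the bare shaft across its red flat. The fingers read 18.1 mm where 19 mm is expected; the gripper read 1 to 2.5 mm low on the other parts I gripped. I then turned it about 0.70 rad clockwise, and the side picture showed the flat facing the pointer to within what I could measure.
- **Pulley:** I squeezed it from two directions to centre it, then slid it onto the shaft with no sideways force above about 2 N. I pushed down until the force jumped from 8.8 to about 19 N over the last commanded step while the tool barely moved, so the washer is fully down. The grip is still closed at 38 mm with a tool tilt of 0.003 rad, and the screw faces the pointer.
- **Less certain:** About 5 N of sideways force remained at the end. The top camera could not see the pulley because the arm blocked it. I kept clear of the bystanders along the way, but did not check their positions again at the end.

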